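# Roll two dowel pins onto the line

### The arm

A 6-joint arm with a two-finger parallel gripper is mounted at the origin on the work surface. World frame = base frame: x ahead of the robot, y to its left, z up, the work surface at z = 0. Lengths are in m, angles in rad, forces in N, time in s.
With the tool pointing down it reaches from about 0.35 to 0.85 m from the base axis. Payload 8.1 kg.
Tool frame: the origin (TCP) lies at the very end of the fingers, on their centre line; the grasp point (between the pads) lies 19 mm behind it; z points along the fingers, y is the line along which they close (so a half turn about z gives the same grasp; the last joint's range is limited). The gripper opens to 93 mm and grips with 3 to 60 N. Pads are 15 mm wide; open, the fingers measure 128 mm over their backs; the gripper's body (75 mm by 188 mm) begins 65 mm behind the grasp point.
Start: joints at [1.07, 0.13, 1.488, -0, 1.523, -0.085], TCP at [0.242, 0.549, 0.219] pointing down, gripper open.
Joint ranges: [-2.96, 2.96], [-0.89, 2.26], [0.02, 2.5], [-1.34, 4.48], [0, 2.73], [-2.66, 2.66]. Speed limits (rad/s): [2.39, 2.39, 2.79, 3.14, 3.14, 3.14].

### API

Orientations are given as a rotation vector (axis times angle).
In Python, from plant import read_state, eyes, workorder gives the robot as it stands. The module is installed in compiled form; this text tells all that it offers.
- The arm moves only by the tool play_rows, never from a script. Its argument "targets" is one flat list of numbers, 4 for each row, row after row: the shift along the tool's x, y, z in cm, then the turn about the tool's z in degrees. In form: [dx, dy, dz, roll, dx, dy, dz, roll, ...]. A call has 1 to 8 rows; each row is the pose to reach, as a shift and turn from the pose commanded when the call began, along the tool's axes at that moment; what a row does not reach only later rows make up. A row lasts 1/12 s, in which the tool goes at most 41.7 mm and 7.16 degrees, less where a joint would pass 70% of its speed; a pose out of reach is approached as far as the arm can. A call with a gripper value outside its range is refused whole. "grip" is the finger opening in cm, from 0 to 9.3, set as the call begins (left out, the last holds). The fingers move at their own pace and stop on an object; "grip_force" is the grip in N (left out, the last holds). Time passes only in rows, so rows that repeat a pose let the fingers close. It gives the time, the measured TCP pose, the force, the opening and the grip force at its end, in the units of the state.
- read_state(): the state, without advancing time (a new reading comes with each control period).
- eyes.read_camera(name): name is "side" or "top" or "wrist"; returns a dict with "image" (480x640x3 uint8, red, green, blue), "vfov" (degrees; the focal length in pixels is half the picture's height over the tangent of half this angle, whatever the lens; pixels are square), "cx", "cy" (the principal point, pixels), "cam_to_world" (4x4, takes a point from camera to world coordinates); the wrist camera has in their place "T_tool_cam" (4x4, takes a point from camera to tool coordinates, whose origin is the TCP and whose axes are the flange's). Camera axes: x right, y up, looking along -z (the intrinsics and any distortion apply to the point x, -y, -z); pixel columns grow to the right and rows downward; lengths in m; the calibration is good to about 2 mm. A picture is of the moment at which its call begins: read the wrist's pose just before it. There is no depth.
- workorder.close_job(): hands the job in; it is judged then, once.
The state is a dict: "t": time; "q": joint angles; "dq": joint speeds; "joint_torque": joint torques, N m; "tool_pos": TCP position; "orientation": TCP orientation; "force": force on the tool from outside, world axes, zero at the start; "wrist_torque": the same for the moment, N m; "opening": finger opening in m; "gripper_force": force on a finger pad.
Only numpy, scipy, OpenCV 4.12 (cv2) and the standard library are available. Lean on these libraries where they do the work, as an engineer would, in place of code of your own. Each camera call takes 0.05 s, during which the arm holds its last target. There are 200 camera calls.

### The job

Get the two steel dowel pins on the black rubber mat ready for engraving: with the fingertips push the upper part of each pin sideways so that it rolls over the mat and comes to rest centred on the white line, lying along it. Roll them - do not pick them up, drag them or carry them - and leave the other things on the mat and the bench where they are.

Things in the scene. Friction and masses are not known exactly. Their poses are not given: they have to be found in the camera images.
- mat: Black rubber mat, fixed to the bench, 280 mm (its x) by 460 mm (its y) and 6 mm thick; origin at the centre of its underside, z up. A white line 4 mm wide and 420 mm long runs along its y axis through its centre (mat x = 0), on the top face.
- thick_pin: The thicker steel pin: 32 mm diameter, 100 mm long, about 0.6 kg; axis its own y, origin mid-axis, 16 mm above the mat when lying on it. Starts 50 to 85 mm to one side of the line (the other pin beyond it), parallel to it within 0.06 rad, and keeps its direction in rolling. Oiled: friction about 0.25, fingers slide on it, it rolls ahead of a push from behind at mid-height or a little above (pressing near the very top can jam it); stops when a slow push stops.
- thin_pin: The thinner steel pin: 24 mm diameter, 80 mm long, about 0.3 kg; axis its own y, origin mid-axis, 12 mm above the mat when lying on it. Starts 50 to 85 mm to one side of the line (the other pin beyond it), parallel to it within 0.06 rad, and keeps its direction in rolling. Oiled: friction about 0.25, fingers slide on it, it rolls ahead of a push from behind at mid-height or a little above (pressing near the very top can jam it); stops when a slow push stops.
- socket: Upright steel socket, 26 mm diameter, 60 mm tall, standing on the mat between the pins' two lanes; origin at the centre of its foot. Leave it alone.
- nut: Large dark hexagon nut, 39 mm over its corners, 19 mm tall, lying on the mat near its -y edge; origin at the centre of its underside. Leave it alone.
- bolt: Hexagon bolt standing on its head on the mat near its +y edge, 32 mm over the head's corners, 57 mm tall; origin at the centre of its foot. Leave it alone.
- screwdriver: Red-handled screwdriver lying on the bench to the left of the mat. Leave it alone.
- wrench: Steel wrench lying on the bench to the right of the mat. Leave it alone.
- hammer: Black-handled hammer lying on the bench to the right of the mat, beyond the wrench. Leave it alone.
- spray: Grey can, 56 mm diameter, 150 mm tall, standing on the bench to the left of the mat; origin at the centre of its foot. Leave it alone.
Things that resemble listed ones, but are neither listed nor needed, are in the scene too. What is shaped like the thin_pin but red is not meant. Leave any orange look-alike of the thick_pin alone.

How it is judged:
At the end, for the whole second after the job is handed in: Both pins rest flat on the mat with their middles within 6 mm of the line's centre line (and within 180 mm of its middle along it), parallel to it within 0.12 rad, and still (below 10 mm/s) (x of thick_pin in the frame of mat between -0.006 and 0.006 m and y of thick_pin in the frame of mat between -0.18 and 0.18 m and height (world z) of thick_pin between 0.018 and 0.026 m and angle between the y axis of each of thick_pin, thin_pin and the y axis of mat, either way round below 0.12 rad and linear speed of each of thick_pin, thin_pin below 0.01 m/s and x of thin_pin in the frame of mat between -0.006 and 0.006 m and y of thin_pin in the frame of mat between -0.18 and 0.18 m and height (world z) of thin_pin between 0.014 and 0.022 m); the robot touches nothing.
It fails at once if a pin is lifted more than 8 mm off the mat (height (world z) of thick_pin above 0.03 m or height (world z) of thin_pin above 0.026 m).
It fails at once if the thick pin is dragged or carried along instead of rolled (centre 19 to 30 mm from its start, yet turned by less than 0.4 rad) (distance of thick_pin from where it was at the start of the episode between 0.0192 and 0.0304 m and angle between thick_pin's own z axis and vertical below 0.4 rad).
It fails at once if the thin pin is dragged or carried along instead of rolled (centre 14 to 23 mm from its start, yet turned by less than 0.4 rad) (distance of thin_pin from where it was at the start of the episode between 0.0144 and 0.0228 m and angle between thin_pin's own z axis and vertical below 0.4 rad).
It fails at once if another thing on the mat or bench is displaced by more than 15 mm (distance of any of socket, nut, bolt, screwdriver, wrench, hammer, spray from where it was at the start of the episode above 0.015 m).
It also fails if it takes over 54 s, if anything falls off the work surface, if the arm or the gripper's body presses on something with over 40 N, if the wrist force passes 120 N, or if a joint passes its speed limit or range.

## Working session

There is one attempt and no reset: what is moved stays moved. The work goes in short steps, Python scripts to look and compute and a tool call to move; the robot and the scene stay as the last step left them, time stands still between calls to the robot, and variables do not carry over. Pictures are saved under pics/ and viewed, at most 10 in all, crops included, and the job is handed in when it is done.

Besides the shell and the picture viewer there is one more tool, called as name(argument=value, ...), one argument or row to a line, values as JSON. play_rows: Moves the arm, as the interface text tells. Its arguments: {"type":"object","properties":{"targets":{"type":"array"},"grip":{"type":"number"},"grip_force":{"type":"number"}},"required":["targets"]}

```bash
mkdir -p pics
python3 - <<'E'
from plant import read_state, eyes
import cv2, numpy as np
s=read_state(); print(s['t'],s['tool_pos'],s['orientation'],s['force'])
for n in ['top','side']:
    c=eyes.read_camera(n); np.savez(n+'0.npz',**{k:v for k,v in c.items()})
    cv2.imwrite(f'pics/{n}0.png',c['image'][:,:,::-1]); print(n,{k:v for k,v in c.items() if k!='image'})
E
```

```text
0.0 [0.24208177 0.54839293 0.21763564] [-6.48401263e-01 -3.07344973e+00  2.64880592e-03] [ 0.03417662  0.65648152 -0.25035458]
top {'vfov': 55.97407001356754, 'cx': 326.805571069062, 'cy': 245.78170355210605, 'cam_to_world': array([[-0.04560331,  0.9747736 , -0.21848743,  0.36648073],
       [-0.99894962, -0.04351963,  0.01434234, -0.03092658],
       [ 0.00447204,  0.218912  ,  0.97573436,  0.94959521],
       [ 0.        ,  0.        ,  0.        ,  1.        ]])}
side {'vfov': 43.56779779801088, 'cx': 313.75340657310426, 'cy': 251.1460597910438, 'cam_to_world': array([[ 0.88828351,  0.35769788, -0.28810526,  0.19375235],
       [-0.45926939,  0.68505708, -0.5654807 , -0.82450455],
       [-0.0049027 ,  0.6346251 ,  0.77280459,  1.11940659],
       [ 0.        ,  0.        ,  0.        ,  1.        ]])}
```

View pics/top0.png

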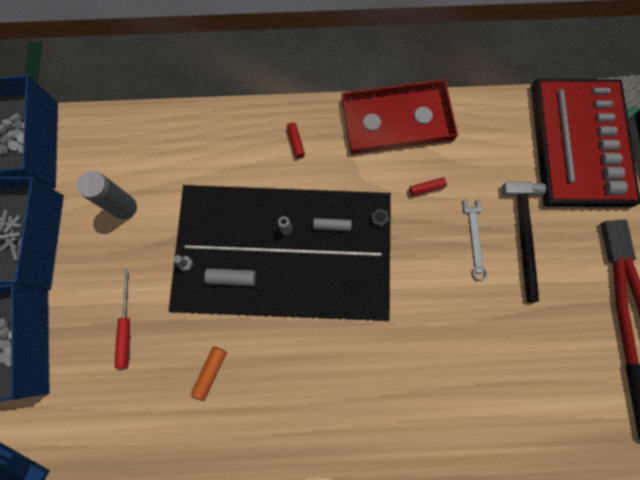

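View pics/side0.png

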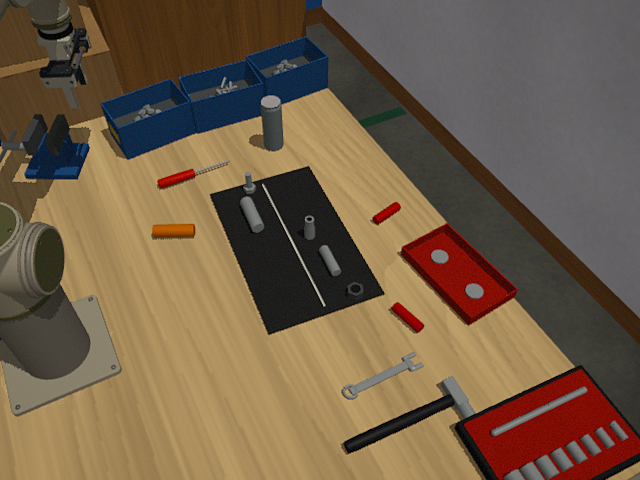

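```bash
cat > h.py <<'E'
import numpy as np, cv2
def f(c): return 240/np.tan(np.radians(float(c['vfov']))/2)
def ray(c,u,v,z,T=None):
    T=c['cam_to_world'] if T is None else T
    d=T[:3,:3]@np.array([(u-c['cx'])/f(c),-(v-c['cy'])/f(c),-1]); o=T[:3,3]
    return o+d*(z-o[2])/d[2]
def proj(c,P,T=None):
    T=c['cam_to_world'] if T is None else T
    p=T[:3,:3].T@(np.asarray(P)-T[:3,3]); return c['cx']+f(c)*p[0]/-p[2], c['cy']-f(c)*p[1]/-p[2]
E
python3 - <<'E'
from h import *
c=np.load('top0.npz')
im=c['image'][170:330,160:400,::-1]
cv2.imwrite('pics/crop.png',cv2.resize(im,None,fx=3.3,fy=3.3,interpolation=cv2.INTER_CUBIC))
for n,u,v in [('TL',183,186),('TR',391,192),('BR',389,319),('BL',171,312),('l1',185,247),('l2',381,254)]: print(n,ray(c,u,v,.006).round(4))
E
```

```text
TL [0.7268 0.2656 0.006 ]
TR [ 0.6927 -0.1915  0.006 ]
BR [ 0.4171 -0.1662  0.006 ]
BL [0.4518 0.2838 0.006 ]
l1 [0.5886 0.2581 0.006 ]
l2 [ 0.5547 -0.1595  0.006 ]
```

View pics/crop.png

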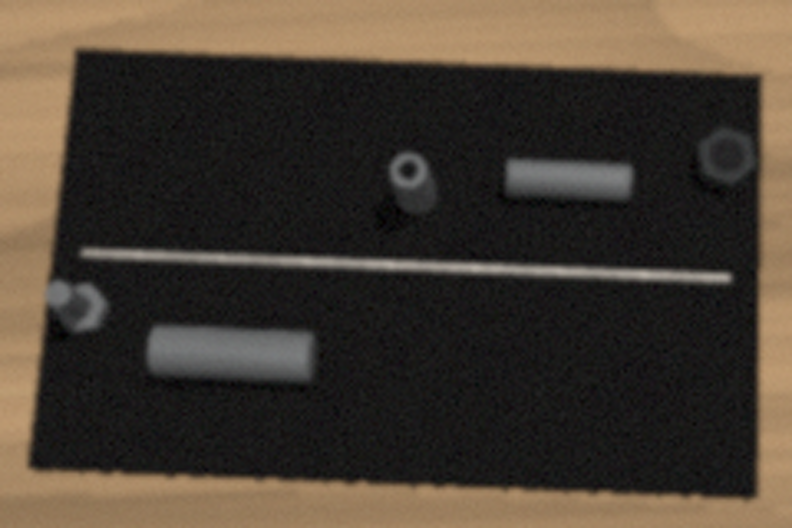

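Run:
```python
from h import *
c=np.load('top0.npz'); s=np.load('side0.npz')
g=lambda x,y,z: ray(c,160+(x+.5)/3.3-.5,170+(y+.5)/3.3-.5,z)
a=g(80,253,.006);b=g(732,278,.006); yd=(a-b)/np.linalg.norm(a-b); xd=np.array([yd[1],-yd[0],0]); o=(a+b)/2
cor=np.mean([g(76,50,.006),g(760,75,.006),g(756,495,.006),g(32,467,.006)],0)
print('o',o,'cornermean',cor,'psi',np.arctan2(-yd[0],yd[1]),'len',np.linalg.norm(a-b))
for n,x,y,z in [('thick',232,354,.022),('thkL',150,352,.022),('thkR',314,357,.022),('thin',570,179,.018),('thnL',507,178,.018),('thnR',632,182.5,.018),('sock',409,170,.066),('bolthead',85,308,.017),('bolttop',58,293,.063),('nut',727,155,.025)]:
    p=g(x,y,z); print(n,p.round(4),'mat',round((p-o)@xd,4),round((p-o)@yd,4),'side px',np.round(proj(s,p),1))
print('side line',proj(s,a),proj(s,b))
```

```text
o [0.57253467 0.04996506 0.006     ] cornermean [0.57274113 0.04973751 0.006     ] psi -0.08383926634509159 len 0.42245439095559745
thick [0.5171 0.1588 0.022 ] mat -0.0644 0.1038 side px [250.  213.9]
thkL [0.5207 0.2102 0.022 ] mat -0.0651 0.1553 side px [243.2 200.3]
thkR [0.5129 0.1075 0.022 ] mat -0.0642 0.0523 side px [256.8 228.2]
thin [ 0.6225 -0.0587  0.018 ] mat 0.0588 -0.1041 side px [328.5 260.1]
thnL [ 0.6249 -0.018   0.018 ] mat 0.0579 -0.0633 side px [321.3 247.9]
thnR [ 0.6183 -0.0987  0.018 ] mat 0.0581 -0.1443 side px [335.1 272.8]
sock [0.6194 0.0414 0.066 ] mat 0.0474 -0.0047 side px [307.7 218.8]
bolthead [0.5516 0.253  0.017 ] mat -0.0378 0.2006 side px [247.9 187.2]
bolttop [0.5525 0.2555 0.063 ] mat -0.0372 0.2032 side px [246.2 173.5]
nut [ 0.6321 -0.1605  0.025 ] mat 0.0769 -0.2048 side px [353.8 288.1]
side line (np.float64(260.5705821340956), np.float64(183.65977994180378)) (np.float64(323.2837596209826), np.float64(306.0771503332313))
```

```bash
cat > go.py <<'E'
import sys
from h import *
from plant import read_state
from scipy.spatial.transform import Rotation as Ro
O=np.array([.57255,.0499,0]); A=.0838
YD=np.array([np.sin(A),np.cos(A),0]); XD=np.array([np.cos(A),-np.sin(A),0])
def where():
    s=read_state(); p=np.array(s['tool_pos'])
    R=Ro.from_rotvec(s['orientation']).as_matrix()
    print('t',s['t'],'mat',((p-O)@XD*1e3).round(1),((p-O)@YD*1e3).round(1),'z',(p[2]*1e3).round(1),'yaw err deg',np.degrees(np.arctan2(R[:,1]@XD,R[:,1]@YD)).round(2),'tilt',R[:,2].round(3),'F',np.round(s['force'],1),'open',s['opening'])
    return p,R
if __name__=='__main__':
    p,R=where()
    if len(sys.argv)>1:
        x,y,z=[float(v)/1e3 for v in sys.argv[1:]]
        print('shift cm',(R.T@(O+x*XD+y*YD+[0,0,z]-p)*100).round(2))
E
python3 go.py -105 104 140; python3 go.py -105 104 18
```

```text
t 0.1 mat -371.0 469.1 z 217.7 yaw err deg 19.02 tilt [-0.001 -0.001 -1.   ] F [-0.1  0.2  1. ] open 0.09339220443675222
shift cm [-37.05 -25.84   7.81]
t 0.1 mat -371.0 469.1 z 217.7 yaw err deg 19.02 tilt [-0.001 -0.001 -1.   ] F [-0.1  0.2  1. ] open 0.09339220443675222
shift cm [-37.05 -25.82  20.01]
```

play_rows(
  targets=[-3, -2, 0, -4, -6, -4, 0, -8, -9.5, -6.5, 0, -12, -13, -9, 0, -16, -16, -11, 0, -19, -19, -13, 0, -19, -22, -15, 0, -19, -25, -17, 0, -19],
  grip=4,
)

```text
t: 0.77
tool_pos: [0.4027, 0.2906, 0.2183]
orientation: [-0.132, -3.138, 0.0]
force: [0.6, -0.7, -0.1]
opening: 0.0444
gripper_force: 0.0
```

```bash
python3 go.py -105 104 18
```

```text
t 0.7667 mat -189.4 225.7 z 218.3 yaw err deg 0.02 tilt [-0. -0. -1.] F [ 0.6 -0.7 -0.1] open 0.04441354861909675
shift cm [ -8.45 -12.16  20.03]
```

play_rows(
  targets=[-3, -4, 0, 0, -5.5, -7, 0, 0, -7.5, -10, 0, 0, -7.9, -11.5, 2, 0, -7.9, -11.5, 5, 0, -7.9, -11.5, 8, 0, -7.9, -11.5, 11, 0, -7.9, -11.5, 11, 0],
)

```text
t: 1.43
tool_pos: [0.4667, 0.1696, 0.1018]
orientation: [-0.133, -3.128, 0.005]
force: [-0.2, -0.4, -1.3]
opening: 0.04
gripper_force: 0.0
```

```bash
python3 go.py -105 104 18
```

```text
t 1.4333 mat -115.5 110.5 z 101.8 yaw err deg 0.06 tilt [-0.011 -0.003 -1.   ] F [-0.2 -0.4 -1.3] open 0.040009450594480474
shift cm [-1.13 -0.62  8.37]
```

play_rows(
  targets=[-0.3, -0.2, 2, 0, -0.6, -0.5, 4, 0, -0.6, -0.5, 5.5, 0, -0.6, -0.5, 6.5, 0, -0.6, -0.5, 7, 0, -0.6, -0.5, 7, 0, -0.6, -0.5, 7, 0],
)

```text
t: 2.02
tool_pos: [0.4775, 0.166, 0.0396]
orientation: [0.132, 3.138, 0.0]
force: [-0.7, -0.7, 1.7]
opening: 0.0401
gripper_force: 0.0
```

```bash
python3 go.py -105 104 18
python3 - <<'E'
from plant import eyes
from go import *
p,R=where(); c=eyes.read_camera('wrist'); np.savez('w1.npz',tool_p=p,tool_R=R,**c)
cv2.imwrite('pics/w1.png',c['image'][:,:,::-1])
E
```

```text
t 2.0167 mat -104.4 107.7 z 39.6 yaw err deg 0.01 tilt [ 0.001  0.    -1.   ] F [-0.7 -0.7  1.7] open 0.04008406597017606
shift cm [ 0.06 -0.37  2.16]
t 2.0167 mat -104.4 107.7 z 39.6 yaw err deg 0.01 tilt [ 0.001  0.    -1.   ] F [-0.7 -0.7  1.7] open 0.04008406597017606
```

View pics/w1.png

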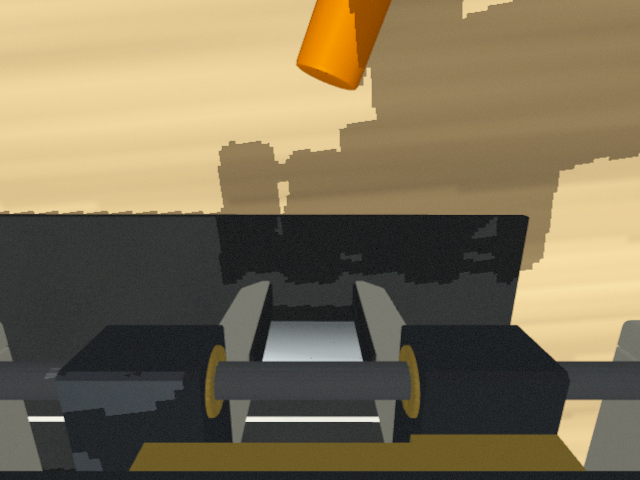

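play_rows(
  targets=[0, -0.2, 1, 0, 0, -0.3, 2, 0, 0, -0.3, 2.1, 0, 0, -0.3, 2.1, 0, -0.3, -0.3, 2.1, 0, -0.6, -0.3, 2.1, 0, -0.9, -0.3, 2.1, 0, -1.1, -0.3, 2.1, 0],
)

```text
t: 2.73
tool_pos: [0.4886, 0.1618, 0.0181]
orientation: [0.132, 3.138, 0.0]
force: [-0.2, 0.6, 0.4]
opening: 0.0401
gripper_force: 0.0
```

```bash
python3 go.py -35 104 18
```

```text
t 2.7333 mat -93.0 104.5 z 18.1 yaw err deg 0.03 tilt [ 0.001  0.    -1.   ] F [-0.2  0.6  0.4] open 0.04012281890186317
shift cm [-5.8  -0.05  0.02]
```

play_rows(
  targets=[-0.2, 0, 0, 0, -0.4, 0, 0, 0, -0.6, 0, 0, 0, -0.8, 0, 0, 0, -1.0, 0, 0, 0, -1.2, 0, 0, 0, -1.4, 0, 0, 0, -1.6, 0, 0, 0],
)

```text
t: 3.4
tool_pos: [0.5038, 0.1604, 0.0176]
orientation: [-0.132, -3.139, 0.0]
force: [-0.2, -0.4, -0.8]
opening: 0.0402
gripper_force: 0.2
```

```bash
cat > look.py <<'E'
import sys
from plant import eyes
from go import *
where()
def look(n):
    c=eyes.read_camera('top'); np.savez(n+'.npz',**c)
    im=c['image'][170:330,160:400,::-1]
    cv2.imwrite(f'pics/{n}.png',cv2.resize(im,None,fx=3.3,fy=3.3,interpolation=cv2.INTER_CUBIC))
look(sys.argv[1])
E
python3 look.py p1
```

```text
t 3.4 mat -77.7 104.4 z 17.6 yaw err deg 0.02 tilt [-0. -0. -1.] F [-0.2 -0.4 -0.8] open 0.04022947063907394
```

View pics/p1.png

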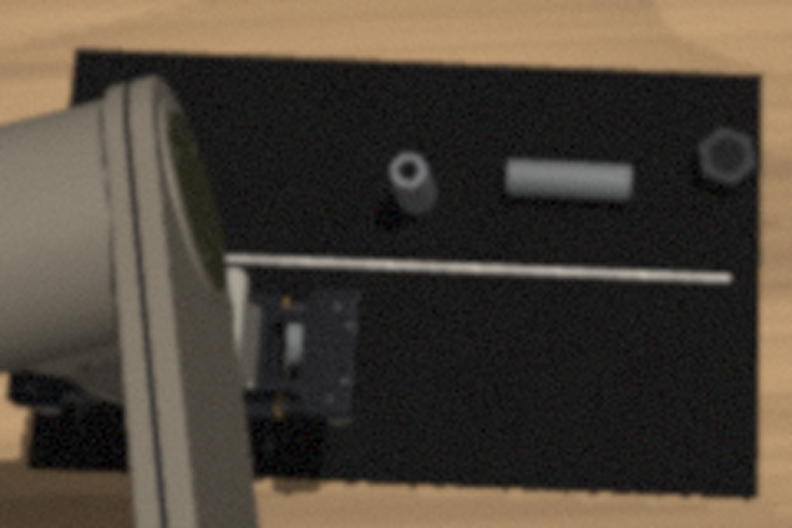

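play_rows(
  targets=[-0.2, 0, 0, 0, -0.4, 0, 0, 0, -0.6, 0, 0, 0, -0.8, 0, 0, 0, -1.0, 0, 0, 0, -1.2, 0, 0, 0, -1.4, 0, 0, 0, -1.6, 0, 0, 0],
)

```text
t: 4.12
tool_pos: [0.5198, 0.1591, 0.0177]
orientation: [0.132, 3.139, 0.0]
force: [-0.6, 1.3, 0.7]
opening: 0.0397
gripper_force: 0.2
```

play_rows(
  targets=[-0.2, 0, 0, 0, -0.4, 0, 0, 0, -0.6, 0, 0, 0, -0.8, 0, 0, 0, -1.0, 0, 0, 0, -1.2, 0, 0, 0, -1.4, 0, 0, 0, -1.6, 0, 0, 0],
)

```text
t: 4.78
tool_pos: [0.5357, 0.1577, 0.0176]
orientation: [-0.132, -3.139, -0.0]
force: [-0.3, -0.4, -0.8]
opening: 0.0398
gripper_force: 0.2
```

play_rows(
  targets=[-0.2, 0, 0, 0, -0.4, 0, 0, 0, -0.6, 0, 0, 0, -0.75, 0, 0, 0, -0.9, 0, 0, 0, -1.0, 0, 0, 0, -1.0, 0, 0, 0, -1.0, 0, 0, 0],
)

```text
t: 5.45
tool_pos: [0.5455, 0.1569, 0.0176]
orientation: [0.132, 3.139, -0.0]
force: [-0.3, 0.6, -0.8]
opening: 0.0398
gripper_force: 0.0
```

Run:
```python
from plant import eyes
from go import *
where()
c=eyes.read_camera('side'); np.savez('s1.npz',**c)
im=c['image'][150:330,200:400,::-1]
cv2.imwrite('pics/s1.png',cv2.resize(im,None,fx=3.3,fy=3.3,interpolation=cv2.INTER_CUBIC))
p,R=where(); c=eyes.read_camera('wrist'); np.savez('w2.npz',tool_p=p,tool_R=R,**c)
cv2.imwrite('pics/w2.png',c['image'][:,:,::-1])
```

```text
t 5.45 mat -35.9 104.3 z 17.6 yaw err deg 0.02 tilt [ 0. -0. -1.] F [-0.3  0.6 -0.8] open 0.03977930633527168
t 5.5 mat -35.9 104.3 z 17.6 yaw err deg 0.02 tilt [-0. -0. -1.] F [ 0.3  0.1 -0.1] open 0.04010371004348331
```

View pics/s1.png

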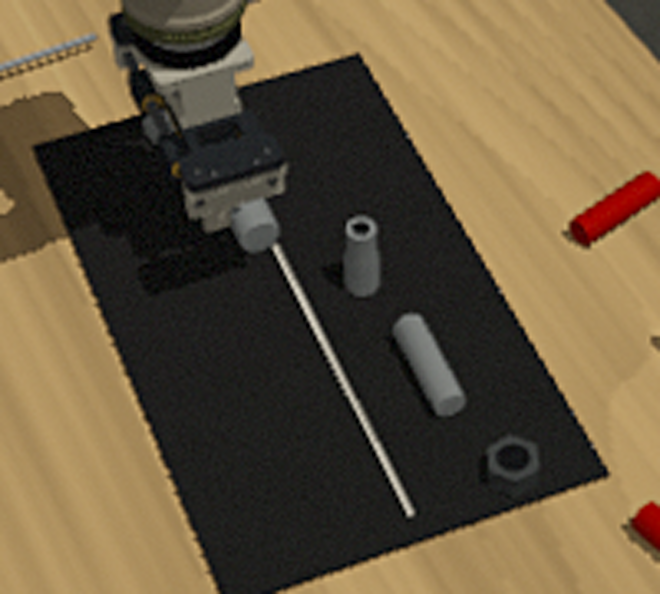

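Run:
```python
from go import *
s=np.load('s1.npz')
P=lambda x,y,z:(np.array(proj(s,O+x*XD+y*YD+[0,0,z]))-[200,150]+.5)*3.3-.5
for x in (-.012,-.006,0,.006): print(x,'end centre',P(x,.053,.022),'top',P(x,.053,.038),'bottom',P(x,.053,.006))
im=s['image'][205:235,265:295,::-1]
cv2.imwrite('pics/s1c.png',cv2.resize(im,None,fx=18,fy=18,interpolation=cv2.INTER_CUBIC))
P2=lambda x,y,z:((np.array(proj(s,O+x*XD+y*YD+[0,0,z]))-[265,205]+.5)*18-.5).round()
for x in (-.012,-.006,0): print(x,P2(x,.053,.022),P2(x+.016,.053,.022),P2(x-.016,.053,.022),P2(x,.053,.006), 'line',P2(0,.04,.006))
```

```text
-0.012 end centre [254.51152516 238.18542676] top [253.37749408 223.65872871] bottom [255.62676363 252.47139541]
-0.006 end centre [262.04352378 235.87858381] top [260.97400103 221.34669446] bottom [263.09533998 250.16988965]
0 end centre [269.56090786 233.57621689] top [268.55564434 219.03918404] bottom [270.54954471 247.87281263]
0.006 end centre [277.0637199  231.27831298] top [276.12246757 216.73618418] bottom [277.98941924 245.58015159]
-0.012 [220. 311.] [330. 278.] [111. 345.] [227. 389.] line [341. 429.]
-0.006 [262. 299.] [371. 265.] [152. 332.] [267. 377.] line [341. 429.]
0 [303. 286.] [412. 253.] [193. 320.] [308. 364.] line [341. 429.]
```

View pics/s1c.png

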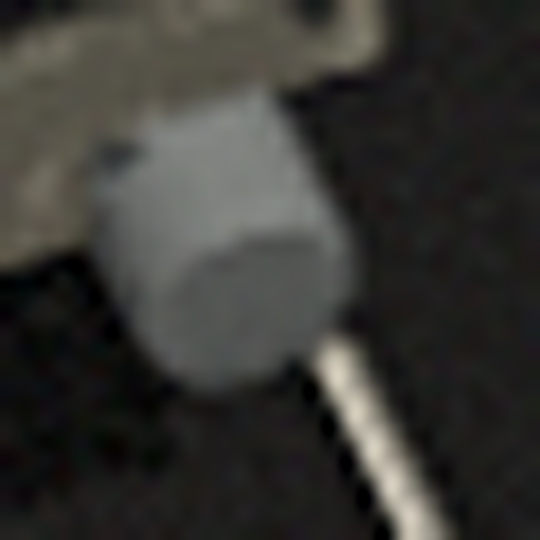

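play_rows(
  targets=[-0.15, 0, 0, 0, -0.3, 0, 0, 0, -0.45, 0, 0, 0, -0.6, 0, 0, 0, -0.75, 0, 0, 0, -0.85, 0, 0, 0, -0.95, 0, 0, 0, -1.0, 0, 0, 0],
)

```text
t: 6.22
tool_pos: [0.5556, 0.156, 0.0176]
orientation: [0.132, 3.139, 0.0]
force: [-0.8, 0.7, -0.3]
opening: 0.0398
gripper_force: 0.3
```

play_rows(
  targets=[-0.05, 0, 0, 0, -0.1, 0, 0, 0, -0.15, 0, 0, 0, -0.2, 0, 0, 0, -0.2, 0, 0, 0, -0.2, 0, 0, 0],
)

```text
t: 6.72
tool_pos: [0.5575, 0.1559, 0.0177]
orientation: [0.132, 3.139, 0.0]
force: [-0.4, 0.7, 0.2]
opening: 0.0403
gripper_force: 0.0
```

```bash
python3 go.py 100 -104 110
```

```text
t 6.7167 mat -23.9 104.3 z 17.7 yaw err deg 0.02 tilt [ 0.  0. -1.] F [-0.4  0.7  0.2] open 0.040345986264390434
shift cm [-12.4  -20.83  -9.23]
```

play_rows(
  targets=[0.5, 0, 0, 0, 1.5, 0, 0, 0, 2, 0, -1, 0, 2, 0, -4, 0, 2, 0, -7, 0, 1, -1, -9.5, 0, -1, -4, -10, 0, -3, -7, -10, 0],
  grip=3,
)

```text
t: 7.38
tool_pos: [0.5835, 0.0841, 0.1215]
orientation: [0.127, 3.133, 0.001]
force: [0.6, 1.1, -0.6]
opening: 0.0298
gripper_force: 0.0
```

play_rows(
  targets=[-2, -3, 0, 0, -4, -6, 0, 0, -6, -9, 0, 0, -8, -12, 0, 0, -9.3, -13.8, 0, 0, -9.3, -13.8, 0, 0, -9.3, -13.8, 0, 0],
)

```text
t: 7.97
tool_pos: [0.6624, -0.0628, 0.1172]
orientation: [-0.136, -3.138, -0.0]
force: [-0.2, -0.3, 0.5]
opening: 0.0299
gripper_force: 0.0
```

```bash
python3 go.py 100 -104 18; python3 look.py p2
```

```text
t 7.9667 mat 98.9 -104.8 z 117.2 yaw err deg 0.15 tilt [-0.001  0.    -1.   ] F [-0.2 -0.3  0.5] open 0.029875689886394056
shift cm [-0.11  0.08  9.92]
t 7.9667 mat 98.9 -104.8 z 117.2 yaw err deg 0.15 tilt [-0.001  0.    -1.   ] F [-0.2 -0.3  0.5] open 0.029875689886394056
```

View pics/p2.png

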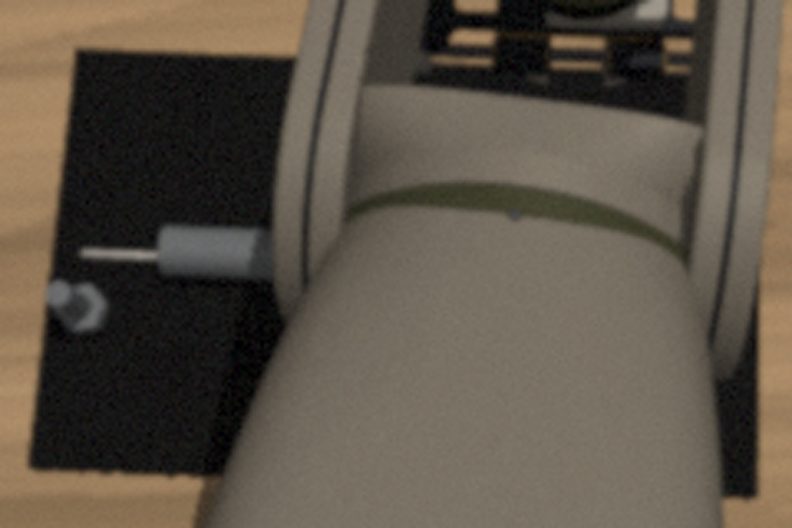

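play_rows(
  targets=[0, 0, 3, 0, 0, 0, 6, 0, 0, 0, 8.5, 0, 0, 0, 9.7, 0, 0, 0, 10.1, 0, 0, 0, 10.1, 0, 0.4, 0, 10.1, 0, 0.8, 0, 10.1, 0],
)

```text
t: 8.68
tool_pos: [0.656, -0.061, 0.0191]
orientation: [0.132, 3.135, -0.001]
force: [0.2, 0.0, -0.4]
opening: 0.0301
gripper_force: 0.0
```

```bash
python3 go.py 82 -104 15.5
python3 - <<'E'
from go import *
c=np.load('p2.npz')
g=lambda x,y,z: ray(c,160+(x+.5)/3.3-.5,170+(y+.5)/3.3-.5,z)-O
for x,y in[(165,249.5),(205,251),(245,252.5)]:
  p=g(x,y,.022); print(p@XD,p@YD)
# edge fit on image columns
im=cv2.cvtColor(c['image'],cv2.COLOR_RGB2GRAY).astype(float)
for u in (213,218,223,228,233):
    col=im[232:262,u]; d=np.diff(col); a=np.argmax(d);b=np.argmin(d)
    t=np.where(col>55)[0]; print(u,232+t.min(),232+t.max(), 232+a+.5,232+b+.5)
E
```

```text
t 8.6833 mat 92.4 -103.5 z 19.1 yaw err deg 0.0 tilt [ 0.004 -0.001 -1.   ] F [ 0.2  0.  -0.4] open 0.030061192215551247
shift cm [ 1.05 -0.05  0.35]
0.0010167239714505953 0.152244890676504
0.0010372239205972203 0.12671259848520305
0.0010577196598360308 0.10118554965294738
213 238 251 237.5 252.5
218 239 252 238.5 253.5
223 239 251 238.5 251.5
228 239 252 238.5 253.5
233 239 252 238.5 253.5
```

play_rows(
  targets=[0.2, 0, 0, 0, 0.4, 0, 0, 0, 0.6, 0, 0, 0, 0.8, 0, 0, 0, 0.9, 0, 0, 0],
)

```text
t: 9.1
tool_pos: [0.6454, -0.0604, 0.0169]
orientation: [0.132, 3.139, -0.0]
force: [0.4, -0.6, 0.5]
opening: 0.0302
gripper_force: 0.0
```

```bash
python3 go.py 19.7 -104 15.5
```

```text
t 9.1 mat 81.8 -103.8 z 16.9 yaw err deg 0.03 tilt [ 0. -0. -1.] F [ 0.4 -0.6  0.5] open 0.030243899447406453
shift cm [ 6.21 -0.03  0.13]
```

play_rows(
  targets=[0, 0, 0.2, 0, 0.2, 0, 0.2, 0, 0.4, 0, 0.2, 0, 0.6, 0, 0.2, 0, 0.8, 0, 0.2, 0, 1.0, 0, 0.2, 0, 1.2, 0, 0.2, 0, 1.4, 0, 0.2, 0],
)

```text
t: 9.77
tool_pos: [0.6314, -0.0591, 0.0147]
orientation: [0.132, 3.139, -0.0]
force: [-0.6, 0.5, -0.6]
opening: 0.03
gripper_force: 0.1
```

play_rows(
  targets=[0.2, 0, 0, 0, 0.4, 0, 0, 0, 0.6, 0, 0, 0, 0.8, 0, 0, 0, 1.0, 0, 0, 0, 1.2, 0, 0, 0, 1.4, 0, 0, 0, 1.6, 0, 0, 0],
)

```text
t: 10.43
tool_pos: [0.6155, -0.0578, 0.0147]
orientation: [0.132, 3.139, -0.0]
force: [0.9, -0.4, 0.7]
opening: 0.0295
gripper_force: 0.1
```

play_rows(
  targets=[0.2, 0, 0, 0, 0.4, 0, 0, 0, 0.6, 0, 0, 0, 0.8, 0, 0, 0, 1.0, 0, 0, 0, 1.2, 0, 0, 0, 1.4, 0, 0, 0, 1.6, 0, 0, 0],
)

```text
t: 11.1
tool_pos: [0.5995, -0.0564, 0.0147]
orientation: [0.132, 3.139, 0.0]
force: [-0.2, -1.1, 0.4]
opening: 0.03
gripper_force: 0.1
```

```bash
python3 go.py 19.7 -104 15.5
python3 - <<'E'
from plant import eyes
from go import *
c=eyes.read_camera('side'); np.savez('s2.npz',**c)
im=c['image'][180:330,230:380,::-1]
cv2.imwrite('pics/s2.png',cv2.resize(im,None,fx=4,fy=4,interpolation=cv2.INTER_CUBIC))
E
```

```text
t 11.1 mat 35.8 -103.7 z 14.7 yaw err deg 0.02 tilt [ 0.  0. -1.] F [-0.2 -1.1  0.4] open 0.029999351543215
shift cm [ 1.61 -0.03 -0.08]
```

View pics/s2.png

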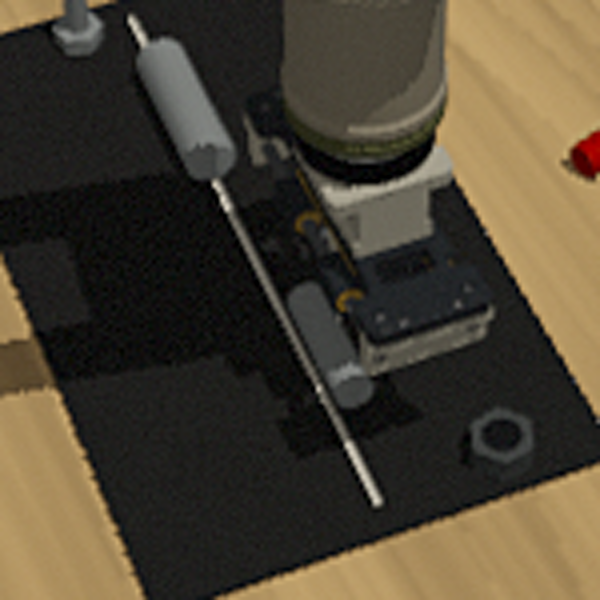

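play_rows(
  targets=[0.2, 0, 0, 0, 0.4, 0, 0, 0, 0.6, 0, 0, 0, 0.8, 0, 0, 0, 0.95, 0, 0, 0, 1.1, 0, 0, 0, 1.2, 0, 0, 0, 1.25, 0, 0, 0],
)

```text
t: 11.82
tool_pos: [0.5871, -0.0553, 0.0146]
orientation: [-0.132, -3.139, -0.0]
force: [-0.2, 0.3, -0.3]
opening: 0.0302
gripper_force: 0.1
```

play_rows(
  targets=[0.05, 0, 0, 0, 0.1, 0, 0, 0, 0.15, 0, 0, 0, 0.2, 0, 0, 0, 0.25, 0, 0, 0, 0.3, 0, 0, 0, 0.35, 0, 0, 0, 0.35, 0, 0, 0],
)

```text
t: 12.48
tool_pos: [0.5836, -0.0551, 0.0146]
orientation: [-0.132, -3.139, -0.0]
force: [0.3, 0.7, 0.6]
opening: 0.03
gripper_force: 0.0
```

```bash
python3 go.py 40 -104 120
```

```text
t 12.4833 mat 19.8 -103.7 z 14.6 yaw err deg 0.02 tilt [-0.  0. -1.] F [0.3 0.7 0.6] open 0.030028150989075682
shift cm [ -2.01  -0.03 -10.54]
```

play_rows(
  targets=[-0.7, 0, 0, 0, -1.7, 0, 0, 0, -2, 0, -1, 0, -2, 0, -4, 0, -2, 0, -8, 0, -2, 0, -12, 0, -2, 0, -16, 0, -2, 0, -19, 0],
)

```text
t: 13.15
tool_pos: [0.6048, -0.0569, 0.2097]
orientation: [0.132, 3.135, -0.001]
force: [0.7, 0.2, 0.1]
opening: 0.0299
gripper_force: 0.0
```

play_rows(
  targets=[0, -3, 0, 0, 0, -7, 0, 0, 0, -11, 0, 0, 0, -15, 0, 0, 0, -19, 0, 0, 0, -23, 0, 0, 0, -26, 0, 0, 0, -28, 0, 0],
)

```text
t: 13.82
tool_pos: [0.5793, -0.3394, 0.2054]
orientation: [0.136, 3.138, -0.002]
force: [-0.3, 0.8, -0.2]
opening: 0.0301
gripper_force: 0.0
```

```bash
python3 look.py p3
```

```text
t 13.8167 mat 39.3 -387.4 z 205.4 yaw err deg 0.16 tilt [ 0.    -0.001 -1.   ] F [-0.3  0.8 -0.2] open 0.030136181493468764
```

View pics/p3.png

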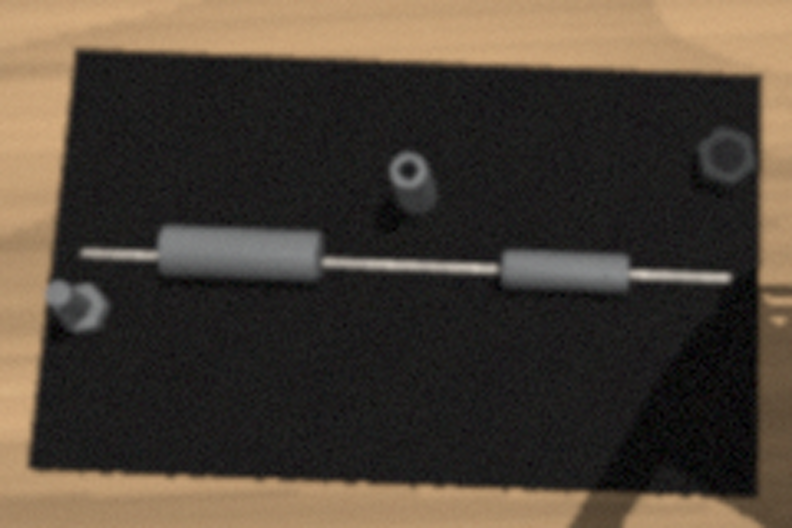

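Run:
```python
from go import *
c=np.load('p3.npz')
big=cv2.resize(c['image'][170:330,160:400,::-1],None,fx=3.3,fy=3.3,interpolation=cv2.INTER_CUBIC)
hsv=cv2.cvtColor(big,cv2.COLOR_BGR2GRAY)
g=lambda x,y,z: ray(c,160+(x+.5)/3.3-.5,170+(y+.5)/3.3-.5,z)-O
for n,x0,x1,y0,y1,z in[('thick',170,315,205,300,.022),('thin',510,622,230,310,.018),('line',90,150,235,275,.006),('line',340,480,245,285,.006),('line',650,720,260,295,.006)]:
  m=[]
  for x in range(x0,x1,4):
    t=np.where(hsv[y0:y1,x]>60)[0]+y0
    if len(t): m.append((x,(t.min()+t.max())/2))
  k=np.polyfit(*np.array(m).T,1)
  a,b=[g(x,np.polyval(k,x),z) for x in (x0,x1)]
  print(n,'x mm',(a@XD*1e3).round(2),(b@XD*1e3).round(2),'y',(a@YD*1e3).round(),(b@YD*1e3).round())
```

```text
thick x mm 2.0 1.56 y 149.0 57.0
thin x mm -0.69 -1.14 y -68.0 -139.0
line x mm 0.37 0.33 y 205.0 166.0
line x mm 0.2 0.22 y 43.0 -48.0
line x mm 0.24 -0.06 y -158.0 -203.0
```

```bash
python3 -c "
from plant import workorder; print(workorder.close_job())"
```

```text
the job is handed in; nothing more can be done
None
```

Both pins were rolled onto the white line and the job is handed in. From the last top-camera picture, the thick pin lies about 1.5 mm and the thin pin about 1 mm from the line (6 mm allowed). Both are parallel to it, and nothing else on the mat looks moved.

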